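# Turn over the job marker on the trim bench

## Robot

A 7-joint arm with a two-finger parallel gripper is mounted at the origin on the work surface. World frame = base frame: x ahead of the robot, y to its left, z up, the work surface at z = 0. Lengths are in mm, angles in degrees, forces in N, time in s.
With the tool pointing down it reaches from about 400 to 875 mm from the base axis. Payload 6.5 kg.
Tool frame: the origin (TCP) lies midway between the tips of the shut fingers; the grasp point (between the pads) lies 19 mm behind it (bot.grasp_offset is the distance from the TCP to the grasp point, in mm); z points along the fingers, y is the direction in which the jaws open and shut (so a half turn about z gives the same grasp; the last joint's range is limited). The gripper opens to 85 mm and grips with 20 to 120 N. Pads are 22 mm wide; open, the fingers measure 114 mm over their backs; the gripper's body (76 mm by 85 mm) begins 54 mm behind the grasp point. The pads swing forward as they close: fully open they stand 13 mm farther back than shut.
Start: joints at [-79.194, 30.733, -0.252, 88.115, 0.149, 61.152, -4.079], TCP at [163.829, 629.007, 231.29] pointing down, gripper open.
Joint ranges: [-154.64, 154.64], [-21.42, 123.67], [-72.66, 72.17], [13.99, 137.28], [-74.86, 254.86], [10.95, 109.41], [-158.01, 158.01]. Speed limits (degrees/s): [136.94, 136.94, 180, 180, 180, 180, 180].

## Interface

Orientations are given as a 3x3 rotation matrix whose columns are the frame's x, y, z axes.
In Python, from workcell import bot, optics, order gives the robot as it stands.
- The arm moves only by the shell command python3 -m inch 'ROWS' [FORCE]. ROWS is JSON, a list that holds one entry, the list of rows, each a list of 7 numbers: the shift along the world's x, y, z in m, then the turn, a rotation vector about the world's x, y, z in degrees, then the closure, from -1 (fully open) to 1 (shut). A call has 1 to 8 rows; each row shifts and turns the commanded pose from where the row before left it; what a row does not reach is not made up. A row lasts 1/10 s, in which the tool goes at most 50 mm and 8.59 degrees, less where a joint would pass 70% of its speed; a pose out of reach is approached as far as the arm can. A call with a gripper value outside its range is refused whole. The fingers move at their own pace and stop on an object; FORCE is the grip in N (left out, the last holds). Time passes only in rows, so rows that do not move let the fingers close. It gives the time, the measured TCP pose, the force and the opening at its end, in the units of the state.
- bot.sense(): the state, without advancing time (a new reading comes with each control period).
- optics.get_image(name): name is "side" or "top" or "wrist"; returns a dict with "frame" (384x512x3 uint8, blue, green, red), "fx", "fy", "cx", "cy" (pixels), "position" and "attitude" of the camera in the world. Camera axes: x right, y down, z forward; pixel columns grow to the right and rows downward; lengths in mm; the calibration is good to about 2 mm. A picture is of the moment at which its call begins. There is no depth.
- order.hand_in(): hands the job in, once; it reports no verdict.
The state is a dict: "time_s": time; "joints": joint angles; "dq": joint speeds; "tau": joint torques, N m; "tcp_pos": TCP position; "eef_rot": TCP orientation; "ft_force": force on the tool from outside, world axes, zero at the start; "wrist_torque": the same for the moment, N m; "width": opening from 0.0 (shut) to 1.0 (fully open).
Only numpy, scipy, OpenCV 4.12 (cv2) and the standard library are available. Lean on these libraries where they do the work, as an engineer would, in place of code of your own. Each camera call takes 0.05 s, during which the arm holds its last target. There are 200 camera calls.

## Task

The sanding job is done, so turn over the round-headed job marker: with closed fingertips, push its paddle up and right over its pivot until it lies flat on the other side of its stand and shows its other face, then move clear. Only push it, gently: do not pinch it, and do not shift, tip or lift its stand. Leave the square-headed marker and everything else on the bench as they are.

Things in the scene. Friction and masses are not known exactly. Their poses are not given: they have to be found in the camera images.
- round_stand: Loose weighted stand (2 kg) of the round-headed marker, the one to turn over. Origin: centre of the underside of its dark base, 110 (x) x 120 (y) x 16 mm. Its pivot pin runs along its x axis. The paddle starts on the stand's +y side (robot's left, yaw -0.4 to 0.2 rad) and must end on its -y side. Beyond 60 mm out from the pivot in y only the bench is beneath the paddle.
- round_pivot (a point): Middle of the pivot pin, 85 mm above the stand's origin. Grey cheeks at x = +-45 mm (8 mm thick, 56 mm wide in y, tops 95 mm above the bench) carry the pin, whose ends reach x = +-54 mm. Two 7 mm rest bars along x at y = +-23 mm, tops 82 mm above the bench, carry the level paddle on either side.
- round_paddle (a joint): Paddle angle about the pivot, rad: 0 = level on the +y side, 1.57 = upright, 3.14 = level on the -y side (end stops 0 and 3.14); starts at 0 to 0.3. Stiff pivot: it stays at any angle; turning it takes 1 to 3 N at the free end. Plate 6 mm thick centred on the pivot line: 50 mm wide neck, 80 mm disc centred 70 mm from the pivot. First face: raised bar; other: raised cross.
- round_tip (a point): Middle of the free edge of the round-headed paddle, 110 mm from the pivot, mid-thickness.
- square_stand: Stand of the square-headed marker, to be left alone; built the same as the round one, same axes. The two markers stand to the left and right, in either order.
- square_paddle (a joint): Angle of the square-headed paddle, as for the round one; starts between 0 and 0.3. Its head is an 80 x 80 mm square plate centred 70 mm from the pivot.
- tin: Bystander: closed metal tin, 80 mm diameter, 90 mm high, upright; origin at the centre of its underside.
- sander: Bystander: hand sanding block, 120 x 64 x 42 mm, long along its x; origin at the centre of its underside.
- trim: Bystander: black interior trim panel of a car, 110 (x) x 300 (y) x 38 mm, lying flat; origin at the centre of its underside.
- cup: Bystander: white mixing cup, 70 mm diameter at the rim, 80 mm high; origin at the centre of its underside.
Mind the look-alikes: they are no part of the job. Leave any blue or purple look-alike of the round_stand alone.

How it is judged (in metres and radians):
On the way:
1. the round-headed paddle has been pushed up past upright (value of joint round_paddle above 1.6 rad), for 0.1 s.
At the end, for the whole second after the job is handed in: Round-headed paddle level on the other side (within 10 degrees of its end stop) and at rest, its stand flat and within 25 mm of its place; square-headed paddle below 0.4 rad, its stand within 25 mm of its place; tin, sanding block, trim panel and cup within 30 mm of theirs (value of joint round_paddle above 2.97 rad and velocity of joint round_paddle between -0.05 and 0.05 rad/s and distance of each of round_stand, square_stand from where it was at the start of the episode below 0.025 m and angle between round_stand's own z axis and vertical below 0.05 rad and value of joint square_paddle below 0.4 rad and distance of each of tin, sander, trim, cup from where it was at the start of the episode below 0.03 m); the robot touches nothing.
It fails at once if the round-headed marker is pinched or pushed hard (over 30 N in all from the fingers) (contact force between the fingers and round_stand above 30 N).
It fails at once if the round marker's stand is shifted (over 25 mm) or lifted (distance of round_stand from where it was at the start of the episode above 0.025 m or height (world z) of round_stand above 0.01 m).
It fails at once if the round marker's stand is tipped (over 0.12 rad) (angle between round_stand's own z axis and vertical above 0.12 rad).
It fails at once if the square-headed marker is turned (to over 0.4 rad) or shifted (over 25 mm) (value of joint square_paddle above 0.4 rad or distance of square_stand from where it was at the start of the episode above 0.025 m).
It fails at once if a bystander is moved (over 30 mm) (distance of any of tin, sander, trim, cup from where it was at the start of the episode above 0.03 m).
It also fails if it takes over 54 s, if anything falls off the work surface, if the arm or the gripper's body presses on something with over 40 N, if the wrist force passes 120 N, or if a joint passes its speed limit or range.

## Working session

There is one attempt and no reset: what is moved stays moved. The work goes in short steps, Python scripts to look and compute and a shell command to move; the robot and the scene stay as the last step left them, time stands still between calls to the robot, and variables do not carry over. Pictures are saved under pics/ and viewed, about 8 in all and at most 12, crops included, and the job is handed in when it is done.

```bash
mkdir -p pics; ls; python3 - <<'E'
from workcell import bot, optics, order
import cv2,numpy as np
s=bot.sense();print({k:np.round(v,3).tolist() for k,v in s.items()})
for n in("top","side"):
    d=optics.get_image(n);cv2.imwrite(f"pics/{n}0.png",d["frame"]);print(n,d["fx"],d["fy"],d["cx"],d["cy"],np.round(d["position"],1).tolist(),np.round(d["attitude"],4).tolist())
E
```

```text
pics
{'time_s': 0.0, 'joints': [-79.195, 30.778, -0.254, 88.172, 0.15, 61.152, -4.08], 'dq': [-0.058, -0.038, 0.006, 0.096, 0.076, 0.086, -0.021], 'tau': [0.0, -58.343, 1.049, -25.91, 0.012, 0.01, -0.0], 'tcp_pos': [163.684, 628.383, 230.398], 'eef_rot': [[-0.968, 0.252, -0.0], [0.252, 0.968, -0.002], [-0.0, -0.002, -1.0]], 'ft_force': [-0.524, -0.702, 0.305], 'wrist_torque': [0.051, 0.016, 0.025], 'width': 0.997}
top 470.67207596629936 470.67207596629936 257.994154750884 200.61822599229401 [353.0, -108.1, 1523.6] [[0.0243, -0.9929, 0.1163], [-0.9996, -0.0256, -0.0096], [0.0125, -0.1161, -0.9932]]
side 372.88408773487345 372.88408773487345 258.3605989200711 186.82330862643676 [176.5, -894.2, 677.6] [[0.9003, -0.2543, 0.3533], [-0.4351, -0.5014, 0.7478], [-0.013, -0.827, -0.5621]]
```

View pics/top0.png

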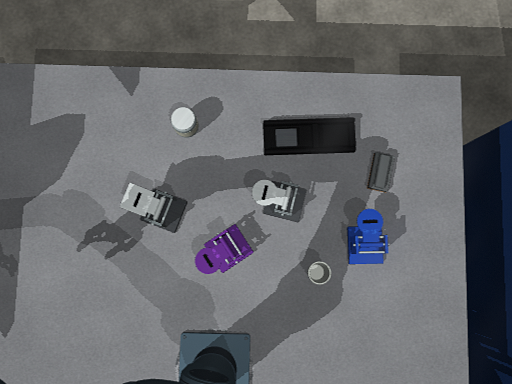

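View pics/side0.png

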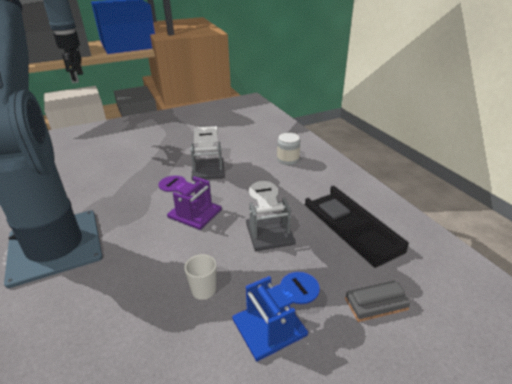

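Top view: the candidates are a white round head at (265,192), a white square head at (140,200), a purple round look-alike at (208,260) and a blue round one at (370,218). I choose the white round head, with its dark stand at (283,200). I'll check that with a close crop.

```bash
python3 - <<'E'
import cv2,numpy as np
t=cv2.imread("pics/top0.png")[165:235,235:325];s=cv2.imread("pics/side0.png")[170:260,225:315]
a=cv2.resize(t,None,fx=440/90,fy=440/90,interpolation=cv2.INTER_CUBIC);b=cv2.resize(s,(350,350),interpolation=cv2.INTER_CUBIC)
c=np.zeros((350,790,3),np.uint8);c[:a.shape[0],:440]=a[:350];c[:,440:]=b;cv2.imwrite("pics/crop0.png",c);print(a.shape)
E
```

```text
(342, 440, 3)
```

View pics/crop0.png

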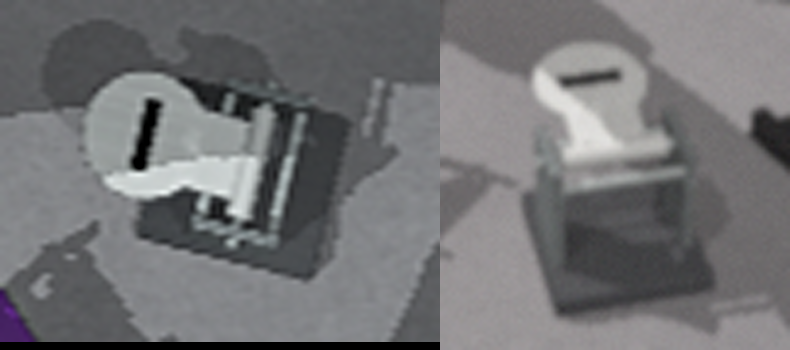

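The crop confirms it: white round head with the raised bar, dark base, pin middle near top px (286.5,198.3) and disc centre near (264,192.6). Side view has the disc centre at (263.6,190.6).

```bash
cat > h.py <<'E'
from workcell import bot, optics, order
import numpy as np
def ray(d,p):
    v=np.array(d["attitude"])@[(p[0]-d["cx"])/d["fx"],(p[1]-d["cy"])/d["fy"],1]
    return np.array(d["position"]),v/np.linalg.norm(v)
def plane(d,p,z):
    o,v=ray(d,p);return o+v*(z-o[2])/v[2]
def tri(d1,p1,d2,p2):
    (a,u),(b,v)=ray(d1,p1),ray(d2,p2)
    t=np.linalg.lstsq(np.c_[u,-v],b-a,rcond=None)[0];P,Q=a+u*t[0],b+v*t[1]
    return (P+Q)/2,np.linalg.norm(P-Q)
E
python3 - <<'E'
from h import *
T=optics.get_image("top");S=optics.get_image("side");r=np.round
tp=lambda x,y:(235+x/4.889,165+y/4.889)
sp=lambda x,y:(225+(x-440)/3.889,170+y/3.889)
print("pin ends",r(plane(T,tp(267,105),85)),r(plane(T,tp(240,220),85)))
c=[plane(T,tp(*q),16) for q in((350,118),(312,280),(137,237))]
print("base",r(c),[r(np.linalg.norm(c[i]-c[i+1])) for i in(0,1)],"centre",r((c[0]+c[2])/2),"dirs yaw",np.degrees(np.arctan2(*(c[0]-c[1])[[1,0]])),np.degrees(np.arctan2(*(c[2]-c[1])[[1,0]]))-90)
print("disc tri",tri(T,tp(143,135),S,sp(590,81)))
print("bar tri",tri(T,tp(145,134),S,sp(590,77)))
print("pin tri",tri(T,tp(253,163),S,sp(619,148)))
for n,p,z in(("cup",(319,272),80),("blue disc",(371,220),85),("trim l",(263,137),38),("trim lowr",(355,153),38),("sq disc",(137,200),85),("sq base r",(185,207),16),("purple",(208,262),85),("purple r",(250,235),85),("purple base",(254,238),16)):print(n,r(plane(T,p,z)))
E
```

```text
pin ends [ 568. -219.   85.] [ 495. -203.   85.]
base [[ 571. -279.   16.]
 [ 463. -256.   16.]
 [ 488. -140.   16.]] [np.float64(111.0), np.float64(118.0)] centre [ 530. -210.   16.] dirs yaw -12.348146309140462 -12.400431864115987
disc tri (array([ 546.77177255, -140.98507568,   93.55374027]), np.float64(2.1964068305738293))
bar tri (array([ 546.59813088, -142.02312306,   97.73552071]), np.float64(1.6172403332710876))
pin tri (array([ 532.50599154, -211.120102  ,   86.87660424]), np.float64(3.9351744601413183))
cup [ 309. -313.   80.]
blue disc [ 471. -471.   85.]
trim l [ 734. -134.   38.]
trim lowr [ 690. -432.   38.]
sq disc [514. 249.  85.]
sq base r [503. 111.  16.]
purple [331.  25.  85.]
purple r [ 415. -100.   85.]
purple base [ 409. -113.   16.]
```

Stand fit: the base measures 111 x 118 mm, centre (530,-210), yaw -12.4°, pivot height 87 against 85 given. The paddle is at about 0.12 rad. The tool yaw already matches the stand, so I'll travel high, shut the fingers and tilt about the stand's x axis so they point down and towards -y.

```bash
R='[0.02,-0.0345,0,0,0,0,1]'
python3 -m inch '[[[0.02,-0.035,0,0,0,0,1],[0.02,-0.035,0,0,0,0,1],[0.02,-0.035,0,0,0,0,1],[0.02,-0.035,0,0,0,0,1],[0.02,-0.035,0,0,0,0,1],[0.02,-0.035,0,0,0,0,1],[0.02,-0.035,0,0,0,0,1],[0.02,-0.035,0,0,0,0,1]]]'
python3 -m inch '[[[0.02,-0.035,0,0,0,0,1],[0.02,-0.035,0,0,0,0,1],[0.02,-0.035,0,0,0,0,1],[0.02,-0.035,0,0,0,0,1],[0.02,-0.035,0,0,0,0,1],[0.02,-0.035,0,0,0,0,1],[0.02,-0.035,0,0,0,0,1],[0.02,-0.035,0,0,0,0,1]]]'
python3 -m inch '[[[0.02,-0.035,0,0,0,0,1],[0.02,-0.035,0,0,0,0,1],[0.02,-0.035,0,0,0,0,1],[0,0,0,-8,1.8,0,1],[0,0,0,-8,1.8,0,1],[0,0,0,-8,1.8,0,1],[0,0,0,-8,1.8,0,1],[0,0,0,-8,1.8,0,1]]]'
python3 -c "
from h import *
s=bot.sense();print(s['joints'],s['eef_rot'],s['tcp_pos'])"
```

```text
time_s: 1.0
tcp_pos: [324.4, 347.4, 231.3]
eef_rot: [[-0.968, 0.252, 0.0], [0.252, 0.968, 0.0], [-0.0, 0.0, -1.0]]
ft_force: [0.7, 1.1, -0.8]
width: -0.0
time_s: 1.8
tcp_pos: [484.4, 67.5, 231.4]
eef_rot: [[-0.968, 0.252, 0.0], [0.252, 0.968, 0.0], [-0.0, 0.0, -1.0]]
ft_force: [0.2, 0.6, -0.5]
width: -0.003
time_s: 2.6
tcp_pos: [544.6, -35.1, 232.0]
eef_rot: [[-0.97, 0.198, -0.142], [0.242, 0.726, -0.644], [-0.024, -0.659, -0.752]]
ft_force: [0.0, 0.5, -0.1]
width: -0.001
[-41.05882691  35.8780602   28.41160094  98.13988391  21.04586729
  71.05925322  50.23377566] [[-0.96984632  0.19798388 -0.14212848]
 [ 0.24249824  0.72565916 -0.6439048 ]
 [-0.02434593 -0.65895461 -0.7517886 ]] [544.6025083  -35.05057916 231.9899992 ]
```

```bash
cat > plan.py <<'E'
from h import *
P=np.array([530,-210,85.]);X=np.array([.977,-.214,0]);Y=np.array([.214,.977,0]);Z=np.array([0,0,1.])
def tgt(a,t=41,h=14.5,s=90):
    a,t=np.radians([a,t]);n=np.array([-np.cos(t),np.sin(t)]);b=np.array([np.sin(t),np.cos(t)])
    p=np.array([np.cos(a),np.sin(a)]);u=np.array([np.sin(a),-np.cos(a)])
    if a<np.pi/2-t:   # plate edge on finger's upper face, 25 mm up from the tip
        c=110*p+3*u-25*b-h*n
    elif a<np.pi-t: c=s*p+3*u-h*n
    else: c=(s-2*h)*p+3*u+h*n
    return c
if __name__=="__main__":
    s=bot.sense();d=np.array(s["tcp_pos"])-P;print("now stand frame",np.round([d@X,d@Y,d@Z]))
    for a in(0,7,20,35,48,60,75,90,105,120,135,145,160,170,180):
        c=tgt(a);print(a,"y',z'",np.round(c),"world",np.round(P+c[0]*Y+c[1]*Z))
E
python3 plan.py
```

```text
now stand frame [-23. 174. 147.]
0 y',z' [105. -31.] world [ 552. -108.   54.]
7 y',z' [104. -18.] world [ 552. -108.   67.]
20 y',z' [99.  6.] world [ 551. -113.   91.]
35 y',z' [86. 32.] world [ 548. -126.  117.]
48 y',z' [70. 51.] world [ 545. -141.  136.]
60 y',z' [59. 67.] world [ 543. -153.  152.]
75 y',z' [37. 77.] world [ 538. -174.  162.]
90 y',z' [14. 80.] world [ 533. -196.  165.]
105 y',z' [-9. 78.] world [ 528. -219.  163.]
120 y',z' [-31.  70.] world [ 523. -241.  155.]
135 y',z' [-51.  56.] world [ 519. -259.  141.]
145 y',z' [-59.  47.] world [ 517. -268.  132.]
160 y',z' [-67.  33.] world [ 516. -276.  118.]
170 y',z' [-70.  23.] world [ 515. -279.  108.]
180 y',z' [-72.  13.] world [ 515. -280.   98.]
```

```bash
python3 -m inch '[[[0.019,-0.015,0,0,0,0,1],[0,0,-0.04,0,0,0,1],[0,0,-0.04,0,0,0,1],[0,0,-0.04,0,0,0,1],[0,0,-0.04,0,0,0,1],[0,0,-0.035,0,0,0,1],[0,0,0,0,0,0,1]]]'
python3 - <<'E'
from h import *; import cv2
T=optics.get_image("top")["frame"][140:260,200:360];S=optics.get_image("side")["frame"][130:270,170:330]
cv2.imwrite("pics/b.png",np.hstack([cv2.resize(T,(440,330),interpolation=2),cv2.resize(S,(360,330),interpolation=2)]))
E
python3 plan.py|head -1
```

```text
time_s: 3.3
tcp_pos: [559.7, -50.8, 32.2]
eef_rot: [[-0.97, 0.193, -0.149], [0.243, 0.728, -0.641], [-0.015, -0.658, -0.753]]
ft_force: [-0.4, -0.5, 0.9]
width: -0.004
now stand frame [ -2. 162. -48.]
```

View pics/b.png

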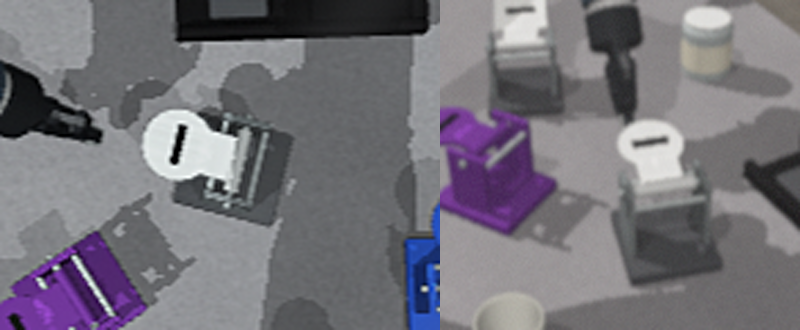

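Fingers (crop px (100,135)) are just off the paddle's free edge (143,150), low and aligned. I'll slide under, then raise gently while checking force.

```bash
python3 -m inch '[[[-0.004,-0.0186,0,0,0,0,1],[-0.004,-0.0186,0,0,0,0,1],[-0.004,-0.0186,0,0,0,0,1],[0,0,0.01,0,0,0,1],[0,0,0.01,0,0,0,1],[0,0,0,0,0,0,1]]]'
python3 -m inch '[[[0,0,0.007,0,0,0,1],[0,0,0.007,0,0,0,1],[0,0,0.007,0,0,0,1],[0,0,0.007,0,0,0,1],[0,-0.001,0.007,0,0,0,1]]]'
python3 plan.py|head -1
python3 - <<'E'
from h import *; import cv2
T=optics.get_image("top")["frame"][140:260,200:360];S=optics.get_image("side")["frame"][130:270,170:330]
cv2.imwrite("pics/c.png",np.hstack([cv2.resize(T,(440,330),interpolation=2),cv2.resize(S,(360,330),interpolation=2)]))
E
```

```text
time_s: 4.0
tcp_pos: [551.7, -107.0, 58.2]
eef_rot: [[-0.969, 0.2, -0.143], [0.245, 0.729, -0.64], [-0.024, -0.655, -0.755]]
ft_force: [0.7, -0.5, -0.4]
width: -0.0
time_s: 4.5
tcp_pos: [550.8, -107.4, 91.6]
eef_rot: [[-0.97, 0.198, -0.144], [0.243, 0.729, -0.64], [-0.022, -0.655, -0.755]]
ft_force: [-0.8, 0.5, -1.6]
width: 0.002
now stand frame [ -2. 105.   7.]
```

View pics/c.png

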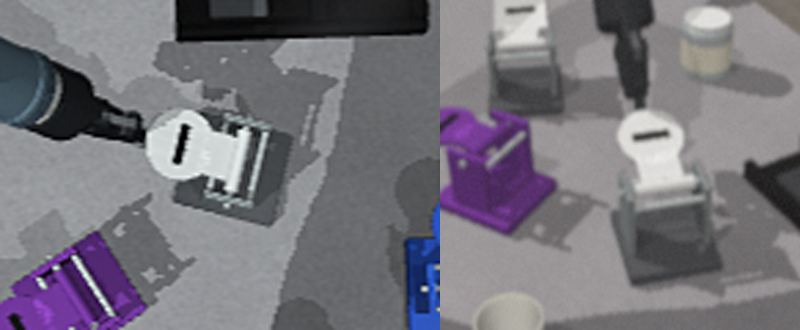

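The paddle has begun to rise (disc smaller in y, near (180,145)), at about 1.6 N. Now I follow the arc.

```bash
python3 -m inch '[[[-0.0013,-0.0062,0.0083,0,0,0,1],[-0.0013,-0.0062,0.0083,0,0,0,1],[-0.0013,-0.0062,0.0083,0,0,0,1],[-0.0017,-0.0078,0.0095,0,0,0,1],[-0.0017,-0.0078,0.0095,0,0,0,1],[-0.0012,-0.0054,0.008,0,0,0,1],[-0.0012,-0.0054,0.008,0,0,0,1]]]'
python3 plan.py|head -1
python3 - <<'E'
from h import *; import cv2
T=optics.get_image("top")["frame"][140:260,200:360];S=optics.get_image("side")["frame"][130:270,170:330]
cv2.imwrite("pics/d.png",np.hstack([cv2.resize(T,(440,330),interpolation=2),cv2.resize(S,(360,330),interpolation=2)]))
E
```

```text
time_s: 5.3
tcp_pos: [540.5, -153.8, 151.9]
eef_rot: [[-0.969, 0.199, -0.145], [0.245, 0.728, -0.64], [-0.022, -0.656, -0.754]]
ft_force: [0.6, 0.4, -1.8]
width: 0.001
now stand frame [-2. 57. 67.]
```

View pics/d.png

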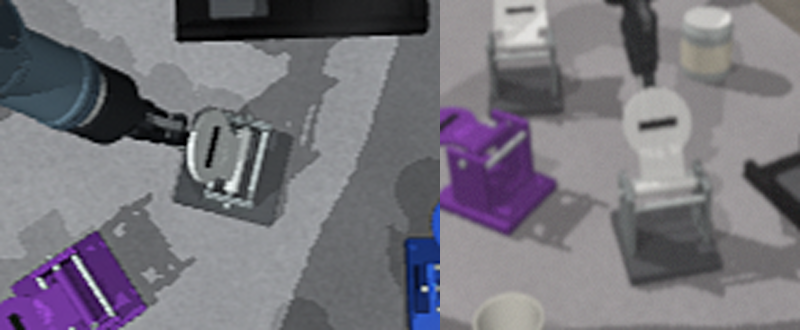

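Paddle at about 55°, stand unmoved, force about 2 N. Over the top now.

```bash
python3 -m inch '[[[-0.0021,-0.0098,0.005,0,0,0,1],[-0.0021,-0.0098,0.005,0,0,0,1],[-0.0025,-0.0112,0.0015,0,0,0,1],[-0.0025,-0.0112,0.0015,0,0,0,1],[-0.0025,-0.0112,-0.001,0,0,0,1],[-0.0025,-0.0112,-0.001,0,0,0,1]]]'
python3 -m inch '[[[-0.0024,-0.0107,-0.004,0,0,0,1],[-0.0024,-0.0107,-0.004,0,0,0,1],[0,0,0,0,0,0,1]]]'
python3 plan.py|head -1
python3 - <<'E'
from h import *; import cv2
T=optics.get_image("top")["frame"][140:260,200:360];S=optics.get_image("side")["frame"][130:270,170:330]
cv2.imwrite("pics/e.png",np.hstack([cv2.resize(T,(440,330),interpolation=2),cv2.resize(S,(360,330),interpolation=2)]))
E
```

```text
time_s: 6.0
tcp_pos: [526.7, -218.4, 162.2]
eef_rot: [[-0.969, 0.199, -0.144], [0.244, 0.728, -0.64], [-0.022, -0.656, -0.755]]
ft_force: [0.7, 1.8, -0.2]
width: 0.001
time_s: 6.3
tcp_pos: [520.4, -240.7, 153.8]
eef_rot: [[-0.969, 0.199, -0.147], [0.247, 0.727, -0.641], [-0.02, -0.657, -0.754]]
ft_force: [0.2, -0.9, 1.2]
width: 0.002
now stand frame [ -3. -32.  69.]
```

View pics/e.png

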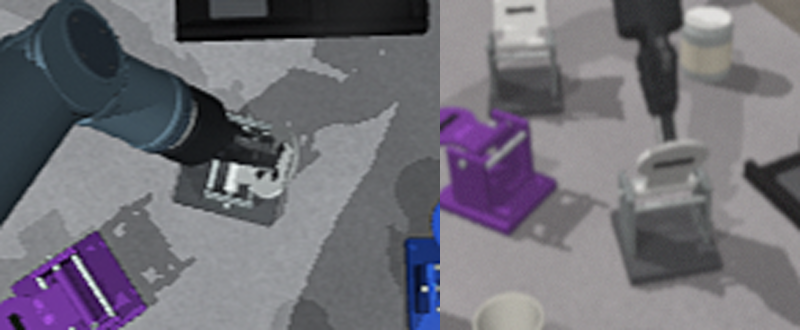

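Past upright, at about 120° (the side crop shows the disc leaning away with the fingertips behind it). Pressing it down the far side.

```bash
python3 -m inch '[[[-0.002,-0.0093,-0.0065,0,0,0,1],[-0.002,-0.0093,-0.0065,0,0,0,1],[-0.0017,-0.0078,-0.009,0,0,0,1],[-0.0009,-0.0039,-0.007,0,0,0,1],[-0.0009,-0.0039,-0.007,0,0,0,1],[-0.0003,-0.0015,-0.005,0,0,0,1],[-0.0003,-0.0015,-0.005,0,0,0,1]]]'
python3 -m inch '[[[0,-0.001,-0.004,0,0,0,1],[0,0,-0.003,0,0,0,1]]]'
python3 -m inch '[[[0,0,-0.002,0,0,0,1]]]'
python3 plan.py|head -1
python3 - <<'E'
from h import *; import cv2
T=optics.get_image("top")["frame"][140:260,200:360];S=optics.get_image("side")["frame"][130:270,170:330]
cv2.imwrite("pics/f.png",np.hstack([cv2.resize(T,(440,330),interpolation=2),cv2.resize(S,(360,330),interpolation=2)]))
E
```

```text
time_s: 7.1
tcp_pos: [513.6, -276.1, 107.7]
eef_rot: [[-0.969, 0.198, -0.145], [0.244, 0.728, -0.64], [-0.021, -0.656, -0.754]]
ft_force: [-0.4, -0.8, 0.8]
width: 0.001
time_s: 7.3
tcp_pos: [513.8, -276.9, 100.8]
eef_rot: [[-0.969, 0.198, -0.144], [0.244, 0.728, -0.64], [-0.022, -0.656, -0.755]]
ft_force: [-0.7, -0.6, 0.9]
width: 0.003
time_s: 7.4
tcp_pos: [514.0, -276.7, 99.0]
eef_rot: [[-0.97, 0.198, -0.144], [0.244, 0.729, -0.64], [-0.022, -0.656, -0.755]]
ft_force: [0.6, -1.4, 1.7]
width: -0.002
now stand frame [ -1. -69.  14.]
```

View pics/f.png

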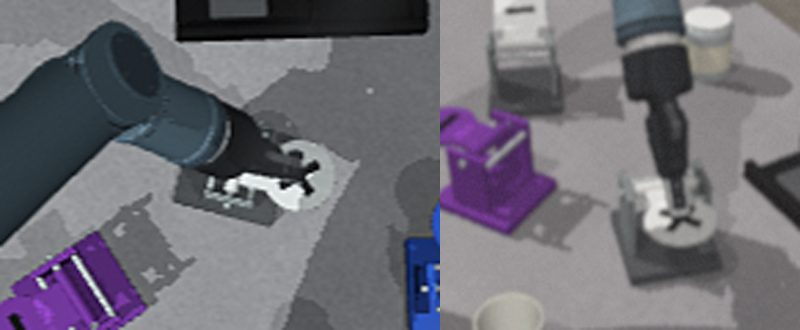

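The cross face shows and the paddle is nearly level at about 1.7 N. Pressing in small steps until the end stop shows in the force.

```bash
python3 -m inch '[[[0,0,-0.0015,0,0,0,1],[0,0,0,0,0,0,1]]]' | grep -E 'tcp_pos|force'; python3 -m inch '[[[0,0,-0.0015,0,0,0,1],[0,0,0,0,0,0,1]]]'| grep -E 'tcp_pos|force'; python3 -m inch '[[[0,0,-0.0015,0,0,0,1],[0,0,0,0,0,0,1]]]'| grep -E 'tcp_pos|force'
```

```text
tcp_pos: [514.2, -276.6, 97.6]
ft_force: [0.4, 0.3, 0.1]
tcp_pos: [514.1, -276.7, 96.1]
ft_force: [-0.6, -0.3, 0.7]
tcp_pos: [514.1, -276.9, 94.6]
ft_force: [0.1, -0.9, 0.4]
```

```bash
for i in 1; do python3 -m inch '[[[0,0,-0.0015,0,0,0,1],[0,0,0,0,0,0,1]]]' | grep -E 'tcp_pos|force'; python3 -m inch '[[[0,0,-0.0015,0,0,0,1],[0,0,0,0,0,0,1]]]'| grep -E 'tcp_pos|force'; python3 -m inch '[[[0,0,-0.0015,0,0,0,1],[0,0,0,0,0,0,1]]]'| grep -E 'tcp_pos|force';done
```

```text
tcp_pos: [514.0, -276.8, 93.1]
ft_force: [0.1, 0.5, 0.3]
tcp_pos: [514.1, -277.0, 92.0]
ft_force: [-0.7, 0.4, 4.8]
tcp_pos: [514.1, -277.1, 91.5]
ft_force: [-2.9, 4.6, 14.1]
```

The force jumped to 14 N over 0.5 mm, so it is on the stop. Retreating straight up and clear, then a final look.

```bash
python3 -m inch '[[[0,0,0.01,0,0,0,1],[0,0,0.03,0,0,0,1],[0,0,0.03,0,0,0,1],[0,0.01,0.03,0,0,0,1],[0.01,0.03,0.03,0,0,0,1],[0.01,0.045,0,0,0,0,1],[0.01,0.045,0,0,0,0,1],[0.01,0.045,0,0,0,0,1]]]'
python3 -m inch '[[[0.01,0.045,0,0,0,0,1],[0.01,0.045,0,0,0,0,1],[0.01,0.045,0,0,0,0,1],[0,0.045,0,0,0,0,1],[0,0,0,0,0,0,1],[0,0,0,0,0,0,1]]]'
python3 - <<'E'
from h import *; import cv2
t=optics.get_image("top")["frame"];s=optics.get_image("side")["frame"]
for n,f in(("top",t),("side",s)):
    cv2.imwrite(f"pics/{n}1.png",f)
T=t[140:260,200:360];S=s[130:270,170:330]
cv2.imwrite("pics/g.png",np.vstack([np.hstack([cv2.resize(T,(400,300),interpolation=2),cv2.resize(S,(343,300),interpolation=2)]),np.hstack([cv2.resize(t,(400,300)),cv2.resize(s,(343,300))])]))
E
```

```text
time_s: 9.5
tcp_pos: [554.2, -99.7, 220.5]
eef_rot: [[-0.97, 0.199, -0.143], [0.244, 0.729, -0.639], [-0.022, -0.655, -0.756]]
ft_force: [0.9, -0.5, -0.8]
width: -0.001
time_s: 10.1
tcp_pos: [583.9, 79.6, 219.7]
eef_rot: [[-0.97, 0.196, -0.143], [0.241, 0.729, -0.64], [-0.021, -0.655, -0.755]]
ft_force: [-0.4, -0.5, 0.4]
width: -0.001
```

View pics/g.png

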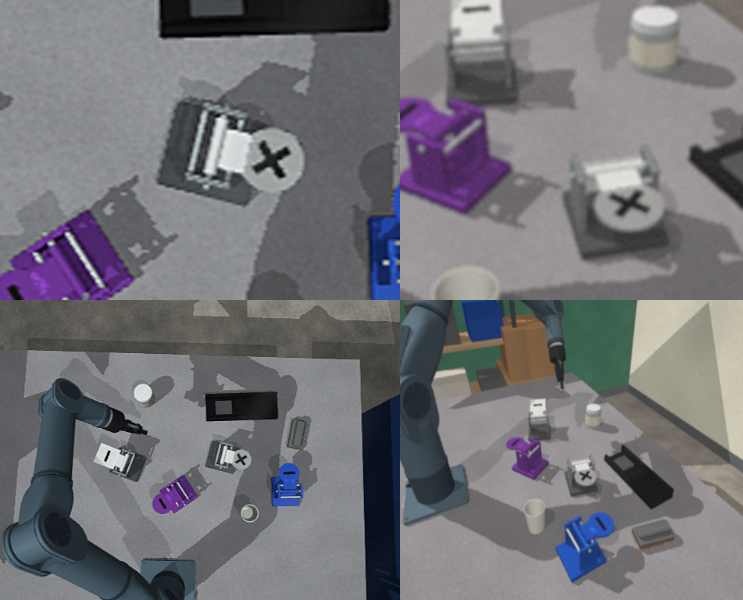

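The cross face is up on the -y side. Base corner at top px (264,213), against (263,213.5) before. The arm is clear. One triangulation of the disc, then I'll hand in.

```bash
python3 - <<'E'
from h import *
T=optics.get_image("top");S=optics.get_image("side")
c,e=tri(T,(308.8,203.6),S,(277.3,225.2));print(np.round(c),round(e,1))
d=c-np.array([530,-210,85]);print("y'",d@[.214,.977,0])
if 76<c[2]<97: order.hand_in();print("handed in")
E
```

```text
[ 517. -279.   86.] 0.7
y' -70.03719102189065
the job is handed in; nothing more can be done
handed in
```

The round-headed marker is turned over and the job is handed in; no verdict was reported. I pushed its paddle with closed, tilted fingertips: up from under the free edge, over the top, and down on the far side until the force showed it was on its end stop. Then I moved clear.

**Last checks**
- **Paddle:** the cross face shows. The disc centre measured (517, -279, 86) mm, which is 70 mm out on the -y side and level with the 85 mm pivot. The two views agreed to 0.7 mm.
- **Force:** readings stayed around 2 N during the turn. At the stop they rose to about 15 N for a moment, against the 30 N limit.
- **Stand:** its one re-checked base corner moved by about 1 pixel (about 3 mm), which is within reading error.
- **Other things on the bench:** the square marker, tin, sander, trim panel and cup looked unmoved in the final pictures. I checked these by eye, not by measurement.
- **Robot:** it finished well clear, at about 10 s of the 54 s allowed.

No check failed or disagreed.

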